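Fit the bayonet lamp at the label inspection bench

ROBOT

A 6-joint arm with a two-finger parallel gripper is mounted at the origin on the work surface. World frame = base frame: x ahead of the robot, y to its left, z up, the work surface at z = 0. Lengths are in mm, angles in rad, forces in N, time in s.
With the tool pointing down it reaches from about 350 to 875 mm from the base axis. Payload 4.2 kg.
Tool frame: the origin (TCP) lies between the finger pads, 19 mm behind the fingertips; this is the grasp point; z points along the fingers, y is the direction in which the jaws open and shut (so a half turn about z gives the same grasp; the last joint's range is limited). The gripper opens to 85 mm and grips with 20 to 120 N. Pads are 22 mm wide; open, the fingers measure 114 mm over their backs; the gripper's body (76 mm by 85 mm) begins 54 mm behind the grasp point. The pads swing forward as they close: fully open they stand 13 mm farther back than shut.
Start: joints at [-0.965, 0.385, 0.008, 0, -1.194, -0.259], TCP at [212.446, -587.764, 250.012] pointing down, gripper open.
Joint ranges: [-3.14, 3.14], [-1.21, 2.06], [-1.07, 1.41], [-3.16, 2.05], [-2.99, -0.16], [-3.1, 3.1]. Speed limits (rad/s): [2.79, 2.79, 3.14, 3.14, 3.14, 3.14].

INTERFACE

Orientations are given as a unit quaternion [x, y, z, w].
In Python, from bench import arm, optics, job gives the robot as it stands.
- The arm moves only by the tool send_rows, never from a script. Its argument "steps" is a list that holds one entry, the list of rows, each a list of 5 numbers: the shift along the tool's x, y, z in cm, then the turn about the tool's z in rad, then the opening, from 0 (shut) to 1 (fully open). A call has 1 to 10 rows; each row shifts and turns the pose as measured when the row begins, along the tool's axes as they then stand; what a row does not reach is not made up. A row lasts 1/12 s, in which the tool goes at most 41.7 mm and 7.16 degrees, less where a joint would pass 70% of its speed; a pose out of reach is approached as far as the arm can. A call with a gripper value outside its range is refused whole. The fingers move at their own pace and stop on an object; the grip force is fixed at half the most. Time passes only in rows, so rows that do not move let the fingers close. It gives the time, the measured TCP pose, the force and the opening at its end, in the units of the state.
- arm.read_state(): the state, without advancing time (a new reading comes with each control period).
- optics.get_image(name): name is "side" or "top"; returns (picture, depth): 480x640x3 uint8, blue, green, red; 480x640 float32, mm along the optical axis (not along the pixel's ray), 0 where there is no reading.
- optics.get_calibration(name): a dict with "K" (3x3 intrinsics, pixels), "rvec" (rotation vector, rad) and "tvec" (3), from world to camera coordinates, as OpenCV has them. Camera axes: x right, y down, z forward; pixel columns grow to the right and rows downward; lengths in mm; the calibration is good to about 2 mm. A picture is of the moment at which its call begins. get_calibration takes no time and is no camera call.
- job.job_done(): hands the job in, once; it reports no verdict.
The state is a dict: "clock": time; "joints": joint angles; "joint_vel": joint speeds; "joint_efforts": joint torques, N m; "position": TCP position; "ee_rot": TCP orientation; "contact_force": force on the tool from outside, world axes, zero at the start; "wrist_torque": the same for the moment, N m; "gripper_width": finger opening in mm.
Only numpy, scipy, OpenCV 4.12 (cv2) and the standard library are available. Lean on these libraries where they do the work, as an engineer would, in place of code of your own. Each camera call takes 0.05 s, during which the arm holds its last target. There are 200 camera calls.

TASK

First slide the blue dimmer grip all the way down to its off end, the end with the red line, and leave it off. Then fit the LED lamp into the white bayonet lamp holder: lugs into the slots, push it down against the spring until its grey collar is flush on the holder, twist it a quarter turn clockwise (seen from above) to the stop, and finish while still gripping the lamp and holding it pressed flush and turned. Leave the label roll, bottle, carton and magnifier where they are.

Things in the scene. Friction and masses are not known exactly. Their poses are not given: they have to be found in the camera images.
- lamp: Loose LED lamp, 72 mm tall, about 0.1 kg, upright on its base, at any yaw, in one of three places that it, the roll and the bottle swap. Origin: centre of its underside, z up its axis. A half turn about z makes no difference. Its round aluminium stem is 28 mm in diameter from 0 to 26 mm up, the foot chamfered to 23 mm.
- lamp_lugs (a point): Centre of the lamp's two brass lugs, 7 mm above its underside: one straight bar along lamp x, 42 mm over the tips, 8 mm wide (y), 6 mm tall.
- lamp_collar (a point): Centre of the underside of the lamp's grey collar, 26 mm above the lamp's underside. Collar: 50 mm diameter, 12 mm thick.
- lamp_grip (a point): Point on the lamp's axis 60 mm above its underside, in the cream flat-sided diffuser (38 to 72 mm up; 44 mm long along lamp x, 22 mm thick along lamp y: grip it across y). A TCP here keeps the fingertips 3 mm above the collar.
- socket: Fixed white lamp holder, 76 mm square, 45 mm tall. Origin: centre of its underside on the table, z up. Top plate 8 mm thick with a keyhole: a 31 mm bore and two slots along holder x, 12.4 mm wide, 47 mm over their ends, marked by blue dashes. The lugs go in along x, either way round.
- socket_mouth (a point): Centre of the bore at the holder's top face, 45 mm above the table. Inside, 12 mm below the mouth, is a sprung brass plate that the lamp's foot presses down: 3 N at first touch, 11 to 12 N with the lamp flush.
- socket_seat (a point): Where the lamp's underside is when its collar lies flush on the holder: 26 mm below the mouth, 19 mm above the table. It can turn once its underside is less than 27 mm above the table, only clockwise seen from above, by 90 degrees (stop at about 93): lamp x then lies along holder y. If let go there, the spring lifts it 8 mm off flush.
- dimmer (a joint): Position of the dimmer grip along its track, m: 0 = off (the end with the red line), 0.12 = full. Starts between 0.05 and 0.10. Stays where it is left; about 1.5 N of friction.
- dimmer_top (a point): Top centre of the blue dimmer grip, 54.5 mm above the table. The grip is 28 mm across the track, 20 mm along it and 40 mm tall (bottom 14.5 mm above the table). Its x axis points across the track, its y axis along the track in the direction of rising joint value (away from off).
- dimmer_base: Fixed aluminium dimmer track, 40 mm wide (x), 170 mm long (y), 14 mm tall. Origin: centre of its underside. The grip slides along y; off is the -y end, with the red line.
- roll: Label roll lying flat, 90 mm diameter, 50 mm tall; bystander. Origin: centre of its underside.
- bottle: Amber bottle, 42 mm diameter, 85 mm tall; bystander. Origin: centre of its underside.
- carton: Cardboard carton 50 (x) x 65 x 80 mm with green label; bystander. Origin: centre of its underside.
- loupe: Black hand magnifier lying flat, head 56 mm diameter and 18 mm tall, handle 75 mm towards its -x; bystander. Origin: centre under its head.
Mind the look-alikes: they are no part of the job. Several things have the shape of the dimmer_base; the one meant has the colours described above. What is shaped like the lamp but pink or purple is not meant.

How it is judged (in metres and radians):
On the way, in this order (a step that is already met when the one before it is completed fails the run):
1. the dimmer grip is at its off end (value of joint dimmer below 0.008 m), for 0.2 s.
2. the lamp is pushed into the holder with its lugs in the slots, not yet turned (horizontal distance between lamp and socket_mouth below 0.005 m and angle between the x axis of lamp and the x axis of socket, either way round below 0.3 rad and z of lamp in the frame of socket below 0.028 m), for 0.05 s.
At the end, for the whole second after the job is handed in: The dimmer is within 10 mm of off; the lamp is upright (0.12 rad) in the holder, within 5 mm of its centre, turned a quarter turn from the slots (within 0.2 rad), its collar within 3.5 mm of flush against the spring, and the fingers still hold it with more than 2 N (value of joint dimmer below 0.01 m and horizontal distance between lamp and socket_mouth below 0.005 m and angle between the x axis of lamp and the y axis of socket, either way round below 0.2 rad and z of lamp in the frame of socket below 0.0225 m and angle between lamp's own z axis and vertical below 0.12 rad and contact force between the fingers and lamp above 2 N); the arm keeps its last pose, push and grip.
It fails at once if the lamp goes into the holder while the dimmer is not off (value of joint dimmer above 0.012 m and horizontal distance between lamp and socket_mouth below 0.012 m and z of lamp in the frame of socket below 0.04 m).
It fails at once if the label roll is moved more than 30 mm or tipped (distance of roll from where it was at the start of the episode above 0.03 m or angle between roll's own z axis and vertical above 0.5 rad).
It fails at once if the amber bottle is moved more than 30 mm or tipped (distance of bottle from where it was at the start of the episode above 0.03 m or angle between bottle's own z axis and vertical above 0.5 rad).
It fails at once if the carton is moved more than 30 mm or tipped (distance of carton from where it was at the start of the episode above 0.03 m or angle between carton's own z axis and vertical above 0.5 rad).
It fails at once if the magnifier is moved more than 30 mm or tipped (distance of loupe from where it was at the start of the episode above 0.03 m or angle between loupe's own z axis and vertical above 0.5 rad).
It also fails if it takes over 51 s, if anything falls off the work surface, if the arm or the gripper's body presses on something with over 40 N, if the wrist force passes 120 N, or if a joint passes its speed limit or range.

## Working session

There is one attempt and no reset: what is moved stays moved. The work goes in short steps, Python scripts to look and compute and a tool call to move; the robot and the scene stay as the last step left them, time stands still between calls to the robot, and variables do not carry over. Pictures are saved under pics/ and viewed, about 8 in all and at most 12, crops included, and the job is handed in when it is done.

Besides the shell and the picture viewer there is one more tool, called after "Emit:" by a JSON object that holds its "method" and its "body", one argument or row to a line. send_rows: Moves the arm, as the interface text tells. Its arguments: {"type":"object","properties":{"steps":{"type":"array","items":{"type":"array","items":{"type":"array","items":{"type":"number"}}}}},"required":["steps"]}

```bash
mkdir -p pics; cat > h.py <<'E'
import numpy as np, cv2
from bench import arm, optics, job
def cal(n):
    c=optics.get_calibration(n); K=np.array(c["K"],float).reshape(3,3)
    R=cv2.Rodrigues(np.array(c["rvec"],float))[0]; t=np.array(c["tvec"],float).ravel()
    return K,R,t
def ray(n,px,z):
    K,R,t=cal(n); d=R.T@np.linalg.inv(K)@np.array([px[0],px[1],1.]); o=-R.T@t
    return o+d*(z-o[2])/d[2]
def pts(n,dep):
    K,R,t=cal(n); v,u=np.mgrid[:480,:640]
    p=np.stack([(u-K[0,2])/K[0,0]*dep,(v-K[1,2])/K[1,1]*dep,dep],-1)
    return (p-t)@R
def proj(n,P):
    K,R,t=cal(n); q=K@(R@np.array(P,float)+t); return q[:2]/q[2]
E
python3 - <<'E'
from h import *
for n in("top","side"):
    im,d=optics.get_image(n); cv2.imwrite(f"pics/{n}0.png",im); np.save(f"{n}0.npy",d)
    K,R,t=cal(n); print(n,K[0,0],-R.T@t,R[2])
print(arm.read_state())
E
```

```text
top 452.1848711999616 [436.96301993 -30.20322171 959.54950044] [ 0.03906329 -0.01490231 -0.99912561]
side 478.97785113311625 [299.06423236 582.4720697  795.05998227] [ 0.20078903 -0.63721535 -0.74407013]
{'clock': 0.1, 'joints': array([-9.65417076e-01,  3.85468520e-01,  6.71740641e-03, -4.43260661e-04,
       -1.19397331e+00, -2.58585856e-01]), 'joint_vel': array([ 0.00045741, -0.00113946,  0.00289454,  0.00161614, -0.00075555,
        0.00130341]), 'joint_efforts': array([-1.38222626e-03, -3.93319523e+01,  1.88929510e+01,  4.19791505e+00,
       -2.56808657e-03,  9.52413785e-06]), 'position': array([ 212.26612439, -587.32000146,  249.01877825]), 'ee_rot': array([-1.72448490e-01,  9.85018044e-01,  9.61734571e-04, -2.16541798e-04]), 'contact_force': array([ 0.34454609, -0.75740203, -0.12504213]), 'wrist_torque': array([0.01532647, 0.05110268, 0.05597411]), 'gripper_width': 85.53445849825044}
```

View pics/top0.png

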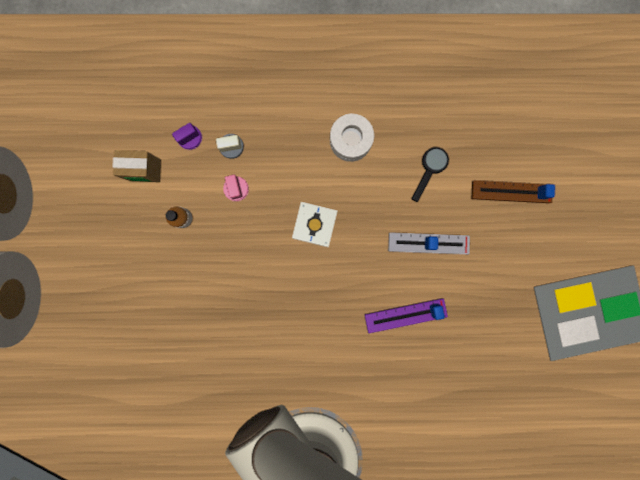

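View pics/side0.png

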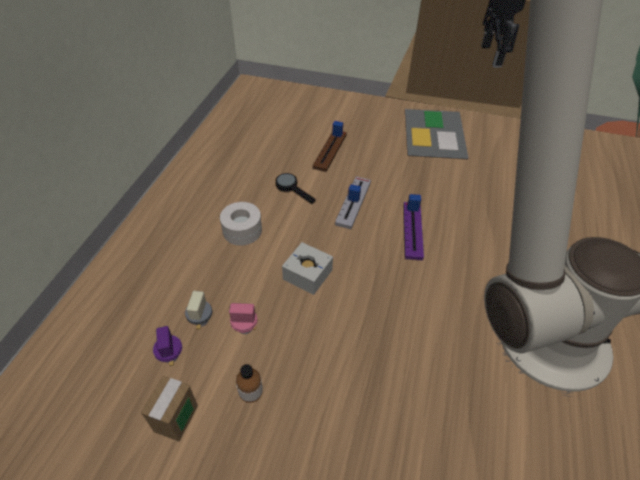

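Candidates in the top view:
- **Lamp:** cream and grey at (230,146). The look-alikes are purple (187,136) and pink (235,187).
- **Dimmer:** aluminium track at (428,243), grip (432,243), red line at its right end (467,243). The look-alikes are brown (513,191) and purple (406,315).
- **Holder:** (315,224).

I choose the cream lamp and the aluminium track, and will measure and check them in one close crop.

```bash
python3 - <<'E'
from h import *
im=cv2.imread("pics/top0.png"); d=np.load("top0.npy"); P=pts("top",d)
a=cv2.resize(im[110:205,160:270],None,fx=3.6,fy=3.6,interpolation=2)[:300,:390]
b=cv2.resize(im[195:255,280:350],None,fx=5,fy=5,interpolation=2)[:300,:390]
c=cv2.resize(im[220:270,380:480],None,fx=5,fy=5,interpolation=2)[:250]
W=np.zeros((600,790,3),np.uint8); W[:a.shape[0],:a.shape[1]]=a; W[:b.shape[0],400:400+b.shape[1]]=b; W[310:310+c.shape[0],:c.shape[1]]=c
cv2.imwrite("pics/crop1.png",W)
hsv=cv2.cvtColor(im,cv2.COLOR_BGR2HSV)
def box(name,mask,x0,y0,x1,y1,z):
    m=np.zeros(mask.shape,np.uint8); m[y0:y1,x0:x1]=mask[y0:y1,x0:x1]
    cs=cv2.findContours(m,0,1)[0]; c=max(cs,key=cv2.contourArea)[:,0]
    w=np.array([ray("top",p,z)[:2] for p in c],np.float32)
    mm=np.zeros_like(m); cv2.drawContours(mm,[c[:,None]],-1,1,-1)
    print(name,"area",len(mm[mm>0]),"px",c.mean(0),"rect",cv2.minAreaRect(w),"depth z pct",np.percentile(P[mm>0][:,2],[5,50,95]))
Z=P[...,2]
box("lamp diff",((Z>64)&(Z<80)).astype(np.uint8),212,130,247,162,72)
box("lamp collar+",((Z>30)&(Z<80)).astype(np.uint8),212,130,247,165,38)
box("socket",((Z>40)&(Z<52)).astype(np.uint8),285,195,345,255,45)
blue=cv2.inRange(hsv,(100,120,60),(130,255,255))
box("dim blue",blue,415,225,450,262,54.5)
box("dim top z",((Z>47)&(Z<62)).astype(np.uint8),415,225,450,262,54.5)
box("track",((Z>8)&(Z<20)).astype(np.uint8),380,225,480,262,14)
gold=cv2.inRange(hsv,(12,100,80),(30,255,255))
red=cv2.inRange(hsv,(170,90,80),(180,255,255))|cv2.inRange(hsv,(0,130,80),(5,255,255))
box("red",red,455,230,475,258,14)
box("roll",((Z>42)&(Z<58)).astype(np.uint8),320,105,385,170,50)
E
```

```text
lamp diff area 259 px [227.58333333 141.53333333] rect ((653.3463745117188, 154.9948272705078), (23.52101707458496, 43.963748931884766), 10.195274353027344) depth z pct [67.35576202 72.00319017 74.6056713 ]
lamp collar+ area 527 px [230.21917808 144.91780822] rect ((653.12646484375, 155.45907592773438), (51.033260345458984, 52.6866455078125), 21.849863052368164) depth z pct [34.55521607 62.65003966 74.04015141]
socket area 1406 px [314.9084507 223.6056338] rect ((491.47576904296875, -15.227733612060547), (75.72018432617188, 75.74007415771484), 75.54087829589844) depth z pct [11.8018098  45.1725551  48.10639864]
dim blue area 158 px [431.34883721 243.02325581] rect ((451.320068359375, -249.37637329101562), (26.194215774536133, 26.155529022216797), 89.06277465820312) depth z pct [29.48261499 53.97865688 57.43737879]
dim top z area 142 px [433.26829268 242.34146341] rect ((451.3582763671875, -252.4043426513672), (20.161819458007812, 26.232906341552734), 89.0477523803711) depth z pct [50.36550082 54.28808222 57.41731266]
track area 1542 px [429.20512821 242.72307692] rect ((451.6331481933594, -253.96707153320312), (169.4556884765625, 39.913753509521484), 87.42497253417969) depth z pct [11.67316918 14.92755987 54.19621999]
red area 20 px [465.80645161 244.74193548] rect ((447.2640380859375, -330.75555419921875), (2.109121561050415, 31.520702362060547), 88.857666015625) depth z pct [13.00191427 14.82779838 18.23402355]
roll area 1533 px [352.06451613 135.01612903] rect ((671.16064453125, -93.12744140625), (87.46730041503906, 90.27708435058594), 89.53096771240234) depth z pct [25.70441683 49.96900133 53.01907526]
```

View pics/crop1.png

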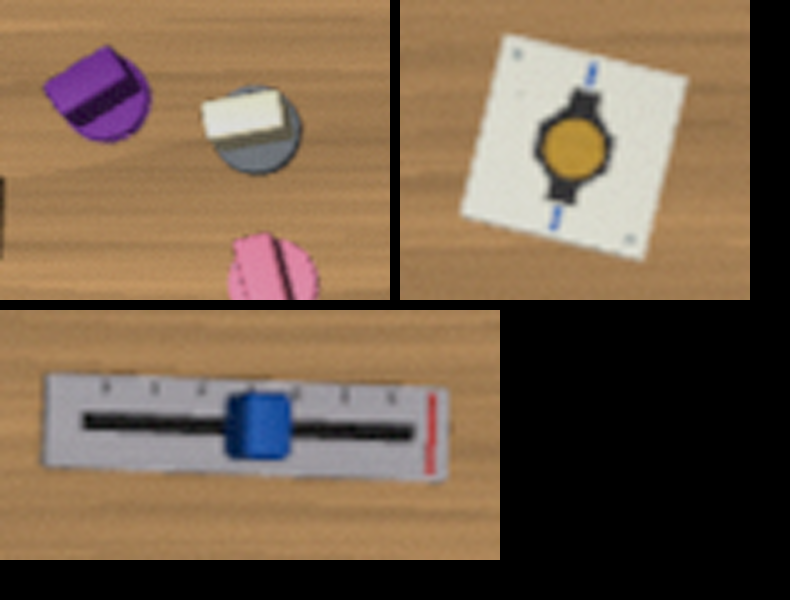

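The crop confirms three things. The cream lamp's long axis runs nearly along image x. The holder's slots run from (590,72) to (557,218) in the crop. The aluminium dimmer has its red line on the right, towards world −y.

- **Lamp:** (653,155), x axis at about 100.2°.
- **Holder:** (491.5,−15.2), x axis at −14.5°.
- **Dimmer grip:** (451,−252.5), about 60 mm from off.

I'll turn the closed gripper first, then push the dimmer.

Emit:
{"method": "send_rows", "body": {
  "steps": [
    [[0,0,0,-0.12,0],[0,0,0,-0.12,0],[0,0,0,-0.12,0],[0,0,0,-0.12,0],[0,0,0,-0.12,0],[0,0,0,-0.12,0],[0,0,0,-0.12,0],[0,0,0,-0.12,0],[0,0,0,-0.12,0],[0,0,0,-0.12,0]]
  ]
}}

```text
clock: 0.93
position: [211.1, -584.2, 242.1]
ee_rot: [0.715, -0.699, -0.007, -0.003]
contact_force: [0.2, 0.4, -0.5]
gripper_width: 0.0
```

```bash
cat >> h.py <<'E'
from scipy.spatial.transform import Rotation as Ro
def go(x,y,z,yaw):
    s=arm.read_state(); R=Ro.from_quat(s["ee_rot"]).as_matrix()
    w=np.degrees(np.arctan2(R[1,0],R[0,0])); 
    print("clk %.2f"%s["clock"],"pos",s["position"].round(1),"yaw %.1f"%w,"tilt %.2f"%np.degrees(np.arccos(-R[2,2])),"F",np.round(s["contact_force"],1),"g %.1f"%s["gripper_width"],"q6 %.2f"%s["joints"][5])
    print("tool shift cm",(R.T@(np.array([x,y,z])-s["position"])/10).round(2),"turn",np.radians((w-yaw+180)%360-180).round(3))
E
python3 -c "
from h import *
go(452,-215,120,-92.6)"
```

```text
clk 0.93 pos [ 211.1 -584.2  242.1] yaw -88.7 tilt 0.90 F [ 0.2  0.4 -0.5] g 0.0 q6 0.99
tool shift cm [-36.16 -25.02  12.6 ] turn 0.069
```

Emit:
{"method": "send_rows", "body": {
  "steps": [
    [[-3.2,-2.2,0.8,0.01,0],[-3.2,-2.2,0.8,0.01,0],[-3.2,-2.2,0.8,0.01,0],[-3.2,-2.2,0.8,0.01,0],[-3.2,-2.2,0.8,0.01,0],[-3.2,-2.2,0.8,0.01,0],[-3.2,-2.2,0.8,0.01,0],[-3.2,-2.2,0.8,0,0],[-3.2,-2.2,0.8,0,0],[-3.2,-2.2,0.8,0,0]]
  ]
}}

```text
clock: 1.77
position: [439.0, -259.3, 158.4]
ee_rot: [-0.686, 0.728, 0.009, 0.002]
contact_force: [-0.5, -0.1, 0.2]
gripper_width: -0.1
```

```bash
python3 -c "
from h import *
go(452,-215,52,-92.6)"
```

```text
clk 1.77 pos [ 439.  -259.3  158.4] yaw -93.4 tilt 1.03 F [-0.5 -0.1  0.2] g -0.1 q6 0.17
tool shift cm [-4.34 -1.14 10.7 ] turn -0.014
```

Emit:
{"method": "send_rows", "body": {
  "steps": [
    [[-2.2,-0.6,0,-0.01,0],[-2.2,-0.6,0,-0.01,0],[-0.5,-0.2,1.5,0,0],[0,0,2.5,0,0],[0,0,2.5,0,0],[0,0,2.0,0,0],[0,0,1.2,0,0],[0,0,0.3,0,0]]
  ]
}}

```text
clock: 2.43
position: [460.0, -198.5, 53.5]
ee_rot: [-0.699, 0.716, 0.009, 0.002]
contact_force: [-0.3, -0.0, 0.2]
gripper_width: -0.0
```

```bash
python3 -c "
from h import *
go(450,-300,49,-92.6)"
```

```text
clk 2.43 pos [ 460.  -198.5   53.5] yaw -91.4 tilt 1.05 F [-0.3 -0.   0.2] g -0.0 q6 0.09
tool shift cm [10.18  0.75  0.3 ] turn 0.021
```

Emit:
{"method": "send_rows", "body": {
  "steps": [
    [[1.5,0.7,0,0.02,0],[1.2,0,-0.05,0,0],[1.2,0,-0.05,0,0],[1.2,0,-0.05,0,0],[1.2,0,-0.05,0,0],[1.0,0,-0.05,0,0],[1.0,0,-0.05,0,0],[0.6,0,-0.05,0,0]]
  ]
}}

```text
clock: 3.1
position: [448.9, -291.0, 55.6]
ee_rot: [-0.692, 0.722, 0.011, 0.002]
contact_force: [0.1, 1.9, -0.9]
gripper_width: -0.0
```

```bash
python3 -c "
from h import *
go(450,-293,49,-92.6)"
```

```text
clk 3.10 pos [ 448.9 -291.    55.6] yaw -92.4 tilt 1.26 F [ 0.1  1.9 -0.9] g -0.0 q6 0.25
tool shift cm [ 0.21 -0.13  0.66] turn 0.003
```

Contact is made at about 1.9 N. I'll creep to the stop.

Emit:
{"method": "send_rows", "body": {
  "steps": [
    [[0.3,0,0.1,0,0],[0.3,0,0,0,0],[0.3,0,0,0,0],[0.3,0,0,0,0]]
  ]
}}

```text
clock: 3.43
position: [448.8, -294.1, 55.7]
ee_rot: [-0.69, 0.724, 0.016, 0.007]
contact_force: [2.7, 15.5, 3.8]
gripper_width: -0.1
```

```bash
python3 -c "
from h import *
go(450,-293,49,-92.6)"
```

```text
clk 3.43 pos [ 448.8 -294.1   55.7] yaw -92.8 tilt 2.05 F [ 2.7 15.5  3.8] g -0.1 q6 0.28
tool shift cm [-0.09 -0.12  0.67] turn -0.003
```

Emit:
{"method": "send_rows", "body": {
  "steps": [
    [[-1.0,0,0,0,0],[-1.5,0,-1,0,0.3],[-1.5,0,-4,0,0.6],[-1.5,0,-4,-0.02,0.9],[-1,0,-4,-0.02,1]]
  ]
}}

```text
clock: 3.85
position: [449.8, -230.4, 184.0]
ee_rot: [-0.704, 0.71, 0.024, 0.003]
contact_force: [0.6, 0.2, -0.2]
gripper_width: 47.8
```

```bash
python3 - <<'E'
from h import *
im,d=optics.get_image("top"); cv2.imwrite("pics/top1.png",im)
hsv=cv2.cvtColor(im,cv2.COLOR_BGR2HSV); b=cv2.inRange(hsv,(100,120,60),(130,255,255)); b[:,:385]=0;b[:225]=0;b[265:]=0;b[:,485:]=0
c=max(cv2.findContours(b,0,1)[0],key=cv2.contourArea); w=np.array([ray("top",p,54.5)[:2] for p in c[:,0]],np.float32); print(cv2.minAreaRect(w))
cv2.imwrite("pics/crop2.png",cv2.resize(im[205:285,370:490],None,fx=4,fy=4))
go(653,155,170,-79.8)
E
```

```text
Traceback (most recent call last):
ValueError: max() iterable argument is empty
```

The arm hides the dimmer. I'll move on towards the lamp and check it from there.

```bash
python3 -c "
from h import *
go(653,155,170,-79.8)"
```

```text
clk 3.90 pos [ 455.  -231.7  193.5] yaw -90.2 tilt 1.90 F [3.  0.5 6.3] g 55.6 q6 0.18
tool shift cm [-38.66 -19.69   3.27] turn -0.182
```

Emit:
{"method": "send_rows", "body": {
  "steps": [
    [[-3.4,-2.0,0.2,-0.02,1],[-3.4,-2.0,0.2,-0.02,1],[-3.4,-2.0,0.2,-0.02,1],[-3.4,-2.0,0.2,-0.02,1],[-3.4,-2.0,0.2,-0.02,1],[-3.4,-2.0,0.2,-0.02,1],[-3.4,-2.0,0.2,-0.02,1],[-3.4,-2.0,0.2,-0.02,1],[-3.4,-2.0,0.2,-0.01,1],[-2.4,-1.5,0.2,-0.01,1]]
  ]
}}

```text
clock: 4.73
position: [632.1, 122.3, 195.9]
ee_rot: [0.767, -0.641, 0.001, -0.016]
contact_force: [0.6, -0.7, -0.3]
gripper_width: 85.6
```

```bash
python3 - <<'E'
from h import *
im,d=optics.get_image("top"); cv2.imwrite("pics/top1.png",im)
hsv=cv2.cvtColor(im,cv2.COLOR_BGR2HSV); b=cv2.inRange(hsv,(100,120,60),(130,255,255)); b[:,:385]=0;b[:225]=0;b[265:]=0;b[:,485:]=0
go(653,155,150,-79.8)
c=max(cv2.findContours(b,0,1)[0],key=cv2.contourArea); w=np.array([ray("top",p,54.5)[:2] for p in c[:,0]],np.float32); print(cv2.minAreaRect(w))
im,d=optics.get_image("side");cv2.imwrite("pics/side1.png",im)
E
```

```text
clk 4.78 pos [633.9 126.  195.2] yaw -79.5 tilt 1.96 F [4.1 1.7 1. ] g 85.3 q6 -0.25
tool shift cm [-2.41 -2.27  4.64] turn 0.005
((447.9045715332031, -307.82696533203125), (26.450637817382812, 24.1176700592041), 89.54187774658203)
```

View pics/side1.png

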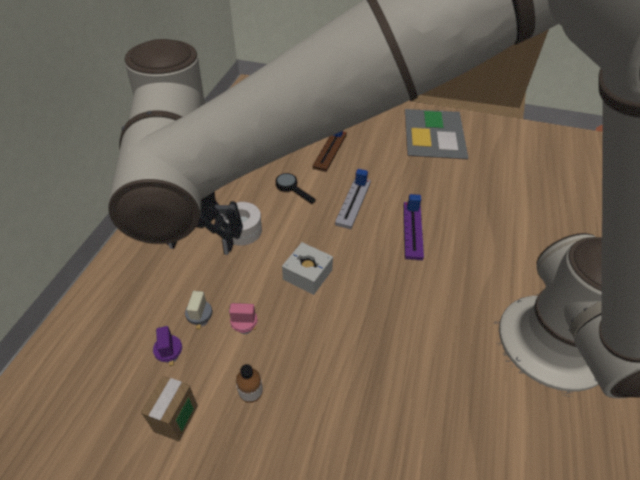

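The side view shows the aluminium dimmer's grip at its red end (361,177), and the lamp and bystanders untouched. The pink look-alike stands close by, so I'll approach the lamp with the jaws only half open.

Emit:
{"method": "send_rows", "body": {
  "steps": [
    [[-1.2,-1.1,1.0,0,0.55],[-1.0,-1.0,1.5,0,0.55],[-0.3,-0.2,2,0,0.55],[0,0,0,0,0.55],[0,0,-0.05,0,0.55]]
  ]
}}

```text
clock: 5.25
position: [653.3, 153.9, 151.8]
ee_rot: [0.769, -0.639, 0.004, -0.017]
contact_force: [-0.5, -0.3, 0.4]
gripper_width: 47.0
```

```bash
sed -i 's/    print("tool shift/    print("toolz",R[:,2].round(3));print("tool shift/' h.py; python3 -c "
from h import *
go(653,155,60,-79.8)"
```

```text
clk 5.25 pos [653.3 153.9 151.8] yaw -79.4 tilt 2.01 F [-0.5 -0.3  0.4] g 47.0 q6 -0.28
toolz [ 0.027  0.022 -0.999]
tool shift cm [0.04 0.3  9.18] turn 0.006
```

Emit:
{"method": "send_rows", "body": {
  "steps": [
    [[0,0.1,2.5,0,0.55],[0,0.1,2.5,0,0.55],[0,0.1,2.0,0,0.55],[0,0,1.0,0,0.55],[0,0,0.3,0,0.55]]
  ]
}}

```text
clock: 5.67
position: [656.6, 152.2, 75.3]
ee_rot: [0.768, -0.64, 0.008, -0.023]
contact_force: [0.1, 0.6, 0.7]
gripper_width: 46.8
```

```bash
python3 -c "
from h import *
go(653,155,60,-79.8)"
```

```text
clk 5.67 pos [656.6 152.2  75.3] yaw -79.5 tilt 2.77 F [0.1 0.6 0.7] g 46.8 q6 -0.28
toolz [ 0.041  0.025 -0.999]
tool shift cm [-0.32  0.37  1.53] turn 0.005
```

Emit:
{"method": "send_rows", "body": {
  "steps": [
    [[0,0,-2.5,0,0.55],[0,0,-2.5,0,0.55],[0,0,-2.5,0,0.55],[0,0,-2.5,0,0.55],[0,0,0,0,0.55]]
  ]
}}

```text
clock: 6.08
position: [653.4, 146.3, 183.3]
ee_rot: [0.768, -0.64, 0.01, -0.022]
contact_force: [0.0, 1.2, 0.9]
gripper_width: 46.8
```

```bash
python3 -c "
from h import *
go(653,155,60,-79.8)"
```

```text
clk 6.08 pos [653.4 146.3 183.3] yaw -79.6 tilt 2.80 F [0.  1.2 0.9] g 46.8 q6 -0.28
toolz [ 0.043  0.022 -0.999]
tool shift cm [-0.69  0.46 12.34] turn 0.003
```

Emit:
{"method": "send_rows", "body": {
  "steps": [
    [[-0.2,0.1,2.0,0,0.55],[-0.2,0.1,2.0,0,0.55],[-0.2,0.1,2.0,0,0.55],[-0.1,0.1,1.5,0,0.55],[0,0,1.0,0,0.55],[0,0,0.5,0,0.55]]
  ]
}}

```text
clock: 6.58
position: [660.4, 154.8, 108.6]
ee_rot: [0.767, -0.64, 0.018, -0.036]
contact_force: [0.5, 0.3, 0.2]
gripper_width: 47.0
```

```bash
python3 -c "
from h import *
go(653,155,61,-79.8)"
```

```text
clk 6.58 pos [660.4 154.8 108.6] yaw -79.7 tilt 4.59 F [0.5 0.3 0.2] g 47.0 q6 -0.29
toolz [ 0.073  0.033 -0.997]
tool shift cm [-0.06  1.09  4.69] turn 0.002
```

Emit:
{"method": "send_rows", "body": {
  "steps": [
    [[0,3,0,0,0.55],[0,3,0,0,0.55],[0,3,0,0,0.55],[0,0,0,0,0.55]]
  ]
}}

```text
clock: 6.92
position: [571.0, 136.9, 101.1]
ee_rot: [0.766, -0.641, 0.019, -0.036]
contact_force: [-0.8, 0.6, -0.7]
gripper_width: 46.9
```

```bash
python3 -c "
from h import *
go(653,155,61,-79.8)
print(arm.read_state()['joints'])"
```

```text
clk 6.92 pos [571.  136.9 101.1] yaw -79.8 tilt 4.67 F [-0.8  0.6 -0.7] g 46.9 q6 -0.35
toolz [ 0.075  0.032 -0.997]
tool shift cm [-0.25 -8.05  4.67] turn 0.0
[ 0.51553655  0.43624153 -0.33844416  0.0140053  -0.71508525 -0.34800372]
```

Emit:
{"method": "send_rows", "body": {
  "steps": [
    [[0,-3,0,0,0.55],[0,-3,0,0,0.55],[0,-3,0,0,0.55],[0,0,0,0,0.55]]
  ]
}}

```text
clock: 7.25
position: [660.3, 151.9, 113.9]
ee_rot: [0.767, -0.64, 0.02, -0.038]
contact_force: [0.9, 0.3, 0.2]
gripper_width: 46.9
```

```bash
python3 -c "
from h import *
go(653,155,61,-79.8)
print(arm.read_state()['joints'])"
```

```text
clk 7.25 pos [660.3 151.9 113.9] yaw -79.6 tilt 4.89 F [0.9 0.3 0.2] g 46.9 q6 -0.29
toolz [ 0.079  0.032 -0.996]
tool shift cm [-0.34  1.11  5.22] turn 0.003
[ 0.46701715  0.54938396 -0.08987919  0.00877967 -0.84640144 -0.2919903 ]
```

Emit:
{"method": "send_rows", "body": {
  "steps": [
    [[0,0,-4,0,0.55],[0,0,-4,0,0.55],[0,0,-4,0,0.55],[0,0,-4,0,0.55]]
  ]
}}

```text
clock: 7.58
position: [646.3, 144.4, 268.3]
ee_rot: [0.766, -0.642, 0.015, -0.029]
contact_force: [1.2, 0.3, 0.3]
gripper_width: 47.0
```

```bash
python3 -c "
from h import *
go(653,155,61,-79.8)
print(arm.read_state()['joints'])"
```

```text
clk 7.58 pos [646.3 144.4 268.3] yaw -79.8 tilt 3.70 F [1.2 0.3 0.3] g 47.0 q6 -0.29
toolz [ 0.06   0.024 -0.998]
tool shift cm [-0.65  0.47 20.76] turn -0.001
[ 0.46564922  0.40764935  0.08614288  0.00546998 -1.18496725 -0.2905832 ]
```

Emit:
{"method": "send_rows", "body": {
  "steps": [
    [[0,0,0,0,0.55],[0,0,0,0,0.55]]
  ]
}}

```text
clock: 7.75
position: [650.2, 144.6, 282.8]
ee_rot: [0.766, -0.641, 0.021, -0.038]
contact_force: [0.6, 0.3, -1.5]
gripper_width: 47.4
```

```bash
python3 -c "
from h import *
go(653,155,61,-79.8)
print(arm.read_state()['joints'])"
```

```text
clk 7.75 pos [650.2 144.6 282.8] yaw -79.8 tilt 5.04 F [ 0.6  0.3 -1.5] g 47.4 q6 -0.29
toolz [ 0.082  0.031 -0.996]
tool shift cm [-0.61  1.46 22.15] turn 0.0
[ 0.46487459  0.39547301  0.10061084  0.00943771 -1.18838657 -0.2904848 ]
```

Emit:
{"method": "send_rows", "body": {
  "steps": [
    [[0,0,0.3,0,0.55],[0,0,0.7,0,0.55],[0,0,1.2,0,0.55],[0,0,1.8,0,0.55],[0,0,2.4,0,0.55],[0,0,3.0,0,0.55],[0,0,3.6,0,0.55],[0,0,0,0,0.55],[0,0,0,0,0.55]]
  ]
}}

```text
clock: 8.5
position: [658.1, 146.3, 140.3]
ee_rot: [0.766, -0.642, 0.02, -0.034]
contact_force: [-0.2, 0.1, 1.3]
gripper_width: 46.8
```

```bash
python3 -c "
from h import *
go(653,155,61,-79.8)"
```

```text
clk 8.50 pos [658.1 146.3 140.3] yaw -79.9 tilt 4.51 F [-0.2  0.1  1.3] g 46.8 q6 -0.29
toolz [ 0.074  0.027 -0.997]
tool shift cm [-0.84  0.97  7.89] turn -0.001
```

Emit:
{"method": "send_rows", "body": {
  "steps": [
    [[0,0,-4,0,0.55],[0,0,-3.4,0,0.55],[0,0,-2.8,0,0.55],[0,0,-2.2,0,0.55],[0,0,-1.6,0,0.55],[0,0,-1,0,0.55],[0,0,-0.5,0,0.55],[0,0,-0.2,0,0.55]]
  ]
}}

```text
clock: 9.17
position: [645.9, 140.5, 309.8]
ee_rot: [0.766, -0.641, 0.021, -0.033]
contact_force: [-0.2, 0.3, -0.3]
gripper_width: 47.0
```

```bash
python3 -c "
from h import *
go(653,155,61,-79.8)"
```

```text
clk 9.17 pos [645.9 140.5 309.8] yaw -79.8 tilt 4.45 F [-0.2  0.3 -0.3] g 47.0 q6 -0.29
toolz [ 0.074  0.023 -0.997]
tool shift cm [-1.05  0.96 24.89] turn -0.001
```

Emit:
{"method": "send_rows", "body": {
  "steps": [
    [[0,0,0.5,0,0.55],[0,0,1.1,0,0.55],[0,0,1.8,0,0.55],[0,0,2.6,0,0.55],[0,0,3.4,0,0.55],[0,0,4.1,0,0.55],[0,0,-4.1,0,0.55],[0,0,-4.1,0,0.55],[0,0,-3.4,0,0.55],[0,0,-2.7,0,0.55]]
  ]
}}

```text
clock: 10.0
position: [636.3, 136.9, 269.7]
ee_rot: [0.766, -0.643, 0.002, 0.002]
contact_force: [0.2, 0.2, 0.6]
gripper_width: 46.9
```

Emit:
{"method": "send_rows", "body": {
  "steps": [
    [[0,0,-2,0,0.55],[0,0,-1.4,0,0.55],[0,0,-0.8,0,0.55],[0,0,-0.4,0,0.55],[0,0,0,0,0.55]]
  ]
}}

```text
clock: 10.42
position: [635.9, 137.1, 311.7]
ee_rot: [0.766, -0.643, 0.0, 0.006]
contact_force: [0.7, 0.4, -0.0]
gripper_width: 47.2
```

```bash
python3 -c "
from h import *
go(653,155,61,-79.8)"
```

```text
clk 10.42 pos [635.9 137.1 311.7] yaw -80.1 tilt 0.65 F [ 0.7  0.4 -0. ] g 47.2 q6 -0.29
toolz [-0.007 -0.009 -1.   ]
tool shift cm [-1.66 -2.21 25.04] turn -0.005
```

The tilt is down to 0.65°. Abrupt upward acceleration removes it, and gentle ramps keep it off. Now I'll descend with gentle ramps.

Emit:
{"method": "send_rows", "body": {
  "steps": [
    [[-0.1,-0.1,0.4,0,0.55],[-0.2,-0.2,0.9,0,0.55],[-0.3,-0.3,1.5,0,0.55],[-0.3,-0.4,2.2,0,0.55],[-0.3,-0.4,2.8,0,0.55],[-0.2,-0.3,2.8,0,0.55],[-0.1,-0.2,2.4,0,0.55],[-0.1,-0.1,1.7,0,0.55],[0,0,0.8,0,0.55],[0,0,0,0,0.55]]
  ]
}}

```text
clock: 11.25
position: [644.9, 154.1, 131.4]
ee_rot: [0.765, -0.644, -0.006, 0.015]
contact_force: [-0.9, 0.2, -0.9]
gripper_width: 47.2
```

```bash
python3 -c "
from h import *
go(653,155,61,-79.8)"
```

```text
clk 11.25 pos [644.9 154.1 131.4] yaw -80.2 tilt 1.86 F [-0.9  0.2 -0.9] g 47.2 q6 -0.31
toolz [-0.028 -0.016 -0.999]
tool shift cm [-0.02 -1.03  7.01] turn -0.006
```

Emit:
{"method": "send_rows", "body": {
  "steps": [
    [[0,-0.5,1.8,0,0.55],[0,-0.4,1.4,0,0.55],[0,-0.1,1.0,0,0.55],[0,0,0.6,0,0.55],[0,0,0.2,0,0.55]]
  ]
}}

```text
clock: 11.67
position: [654.5, 155.2, 79.3]
ee_rot: [0.765, -0.644, -0.005, 0.015]
contact_force: [-0.4, -1.1, -0.3]
gripper_width: 47.1
```

```bash
python3 -c "
from h import *
go(653,155,61,-79.8)"
```

```text
clk 11.67 pos [654.5 155.2  79.3] yaw -80.1 tilt 1.76 F [-0.4 -1.1 -0.3] g 47.1 q6 -0.30
toolz [-0.026 -0.016 -1.   ]
tool shift cm [-0.03  0.1   1.84] turn -0.006
```

Emit:
{"method": "send_rows", "body": {
  "steps": [
    [[0,0.1,1.2,0,0.55],[0,0,0.3,0,0.55],[0,0,0.1,0,0.55]]
  ]
}}

```text
clock: 11.92
position: [654.3, 155.1, 64.8]
ee_rot: [0.765, -0.643, -0.004, 0.013]
contact_force: [0.8, -0.9, 0.4]
gripper_width: 47.2
```

```bash
python3 -c "
from h import *
go(653,155,61,-79.8)"
```

```text
clk 11.92 pos [654.3 155.1  64.8] yaw -80.1 tilt 1.56 F [ 0.8 -0.9  0.4] g 47.2 q6 -0.30
toolz [-0.023 -0.015 -1.   ]
tool shift cm [-0.02  0.12  0.38] turn -0.005
```

Emit:
{"method": "send_rows", "body": {
  "steps": [
    [[0,0.1,0.3,0,0.55],[0,0,0,0,0],[0,0,-0.05,0,0],[0,0,-0.05,0,0],[0,0,-0.05,0,0],[0,0,-0.05,0,0],[0,0,-0.05,0,0]]
  ]
}}

```text
clock: 12.5
position: [654.5, 155.4, 67.6]
ee_rot: [0.765, -0.643, -0.003, 0.011]
contact_force: [-0.1, -0.1, -0.4]
gripper_width: 21.4
```

```bash
python3 -c "
from h import *
go(653,155,61,-79.8)"
```

```text
clk 12.50 pos [654.5 155.4  67.6] yaw -80.1 tilt 1.28 F [-0.1 -0.1 -0.4] g 21.4 q6 -0.30
toolz [-0.018 -0.013 -1.   ]
tool shift cm [0.01 0.14 0.67] turn -0.005
```

Emit:
{"method": "send_rows", "body": {
  "steps": [
    [[0,0,-0.4,0,0],[0,0,-1.0,0,0],[0,0,-1.8,0,0],[0,0,-2.2,0,0],[0,0,-1.6,-0.03,0],[0,0,-0.8,-0.08,0],[0,0,-0.2,-0.1,0],[0,0,0,-0.11,0],[0,0,-0.05,-0.11,0],[0,0,-0.05,-0.11,0]]
  ]
}}

```text
clock: 13.33
position: [656.7, 156.5, 160.4]
ee_rot: [0.914, -0.405, -0.004, 0.008]
contact_force: [0.4, 0.1, -1.3]
gripper_width: 21.1
```

```bash
python3 -c "
from h import *
go(491.5,-15.2,165,-14.5)"
```

```text
clk 13.33 pos [656.7 156.5 160.4] yaw -47.8 tilt 1.04 F [ 0.4  0.1 -1.3] g 21.1 q6 0.26
toolz [-0.014 -0.012 -1.   ]
tool shift cm [ 1.62 23.78 -0.03] turn -0.581
```

Emit:
{"method": "send_rows", "body": {
  "steps": [
    [[0,0,-0.05,-0.11,0],[0,0,-0.05,-0.11,0],[0,0,-0.05,-0.11,0],[0,0,-0.05,-0.11,0],[-0.3,0.5,-0.05,-0.08,0],[-0.7,1.2,-0.05,-0.03,0],[-1,1.8,-0.05,0,0],[-1.3,2.4,-0.05,0,0],[-1.5,2.7,-0.05,0,0],[-1.5,2.7,-0.05,0,0]]
  ]
}}

```text
clock: 14.17
position: [568.8, 65.0, 175.8]
ee_rot: [0.992, -0.122, -0.0, 0.004]
contact_force: [0.9, -0.5, -0.4]
gripper_width: 20.6
```

```bash
python3 -c "
from h import *
go(491.5,-15.2,165,-14.5)"
```

```text
clk 14.17 pos [568.8  65.  175.8] yaw -14.0 tilt 0.47 F [ 0.9 -0.5 -0.4] g 20.6 q6 0.92
toolz [-0.002 -0.008 -1.   ]
tool shift cm [-5.56  9.64  1.16] turn 0.008
```

Emit:
{"method": "send_rows", "body": {
  "steps": [
    [[-1.2,2.0,0.1,0,0],[-0.9,1.5,0.1,0,0],[-0.6,1.0,0.2,0,0],[-0.4,0.6,0.2,0,0],[-0.2,0.3,0.2,0,0],[0,0,0,0,0],[0,0,0,0,0]]
  ]
}}

```text
clock: 14.75
position: [517.8, 14.7, 174.6]
ee_rot: [0.992, -0.124, 0.002, 0.003]
contact_force: [-0.2, 0.3, -0.5]
gripper_width: 21.0
```

```bash
python3 - <<'E'
from h import *
go(491.5,-15.2,150,-14.5)
im,d=optics.get_image("side"); np.save("side2.npy",d); cv2.imwrite("pics/side2full.png",im)
u,v=proj("side",[491,-15,90]).astype(int); print(u,v)
cv2.imwrite("pics/side2.png",cv2.resize(im[max(0,v-75):v+75,u-100:u+100],None,fx=4,fy=4,interpolation=2))
E
```

```text
clk 14.75 pos [517.8  14.7 174.6] yaw -14.2 tilt 0.42 F [-0.2  0.3 -0.5] g 21.0 q6 0.97
toolz [ 0.004 -0.006 -1.   ]
tool shift cm [-1.83  3.54  2.46] turn 0.005
306 245
```

View pics/side2.png

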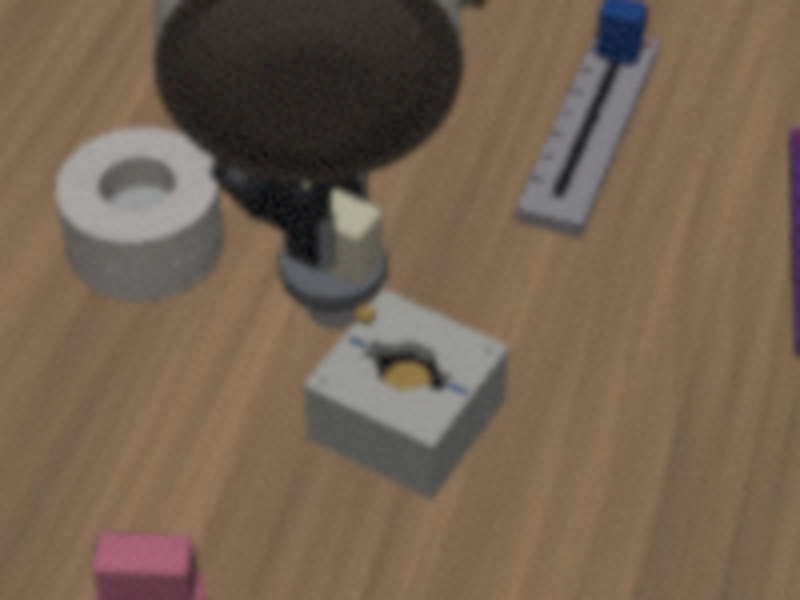

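The lamp hangs upright at crop (335,265), with a lug at (365,313). The holder's bore is at crop (408,365) and the dimmer is at its red end. I'll check the holder's centre in the side view and the lamp's offset from the TCP.

```bash
python3 - <<'E'
from h import *
im=cv2.imread("pics/side2full.png"); P=pts("side",np.load("side2.npy")); Z=P[...,2]; s=arm.read_state(); T=s["position"]
D=np.hypot(P[...,0]-492,P[...,1]+15)
m=((Z>41)&(Z<49)&(D<60)).astype(np.uint8); m=cv2.morphologyEx(m,2,np.ones((3,3)))
c=max(cv2.findContours(m,0,1)[0],key=cv2.contourArea); w=np.array([ray("side",p,45)[:2] for p in c[:,0]],np.float32); print("socket side",cv2.minAreaRect(w))
hsv=cv2.cvtColor(im,cv2.COLOR_BGR2HSV)
for nm,lo,hi,z in(("gold",(10,110,90),(30,255,255),33),("blue",(100,90,60),(130,255,255),45)):
    k=cv2.inRange(hsv,lo,hi); k[D>45]=0
    for c in cv2.findContours(k,0,1)[0]:
        if cv2.contourArea(c)>=2: q=c[:,0].mean(0); print(nm,q,cv2.contourArea(c),ray("side",q,z))
# lamp collar: grey pixels near TCP below
from scipy.optimize import least_squares
Dt=np.hypot(P[...,0]-T[0],P[...,1]-T[1]); h=Z-T[2]
sel=(Dt<35)&(h<-15)&(h>-85); 
print("heights hist",np.histogram(h[sel],bins=np.arange(-85,-10,5)))
cs=sel&(h>-36)&(h<-24); q=P[cs][:,:2]
f=least_squares(lambda a:np.hypot(q[:,0]-a[0],q[:,1]-a[1])-25,T[:2],loss="soft_l1"); print("collar axis",f.x-T[:2],len(q))
E
```

```text
socket side ((489.513671875, -11.215980529785156), (78.12201690673828, 77.42633056640625), 75.05865478515625)
gold [307.69565217 262.95652174] 39.5 [490.55416473 -17.42242114  33.        ]
gold [296.5 248. ] 4.0 [525.50406594 -49.6400806   33.        ]
heights hist (array([  0,   0,   0,   0,   6,  28,  26,   4,   0,  16,  55, 153,  34,
        27]), array([-85, -80, -75, -70, -65, -60, -55, -50, -45, -40, -35, -30, -25,
       -20, -15]))
collar axis [-1.84928096 -0.2608944 ] 228
```

Emit:
{"method": "send_rows", "body": {
  "steps": [
    [[-0.3,0.5,0.1,0,0],[-0.5,1.0,0.3,0,0],[-0.5,0.9,0.6,0,0],[-0.3,0.5,0.9,0,0],[-0.1,0.2,1.0,0,0],[0,0,1.0,0,0],[0,0,0.6,0,0],[0,0,0,0,0]]
  ]
}}

```text
clock: 15.47
position: [490.4, -14.3, 125.1]
ee_rot: [0.992, -0.123, 0.001, 0.003]
contact_force: [-0.2, -0.0, -1.3]
gripper_width: 20.9
```

```bash
python3 - <<'E'
from h import *
go(492.5,-14.7,115,-14.5)
E
```

```text
clk 15.47 pos [490.4 -14.3 125.1] yaw -14.2 tilt 0.38 F [-0.2 -0.  -1.3] g 20.9 q6 1.01
toolz [ 0.002 -0.006 -1.   ]
tool shift cm [ 0.21 -0.02  1.01] turn 0.006
```

Emit:
{"method": "send_rows", "body": {
  "steps": [
    [[0.2,0,0.5,0.01,0],[0,0,0.3,0,0],[0,0,0,0,0]]
  ]
}}

```text
clock: 15.72
position: [492.3, -15.4, 116.4]
ee_rot: [0.992, -0.129, 0.001, 0.003]
contact_force: [-0.2, 0.7, -1.5]
gripper_width: 20.9
```

```bash
python3 - <<'E'
from h import *
go(492.5,-14.7,110,-14.5)
im,d=optics.get_image("side"); np.save("side3.npy",d); cv2.imwrite("pics/side3full.png",im)
u,v=proj("side",[491,-15,60]).astype(int)
cv2.imwrite("pics/side3.png",cv2.resize(im[v-45:v+45,u-60:u+60],None,fx=6.5,fy=6.5,interpolation=2))
E
```

```text
clk 15.72 pos [492.3 -15.4 116.4] yaw -14.8 tilt 0.40 F [-0.2  0.7 -1.5] g 20.9 q6 1.00
toolz [ 0.001 -0.007 -1.   ]
tool shift cm [-0.   -0.07  0.64] turn -0.005
```

View pics/side3.png

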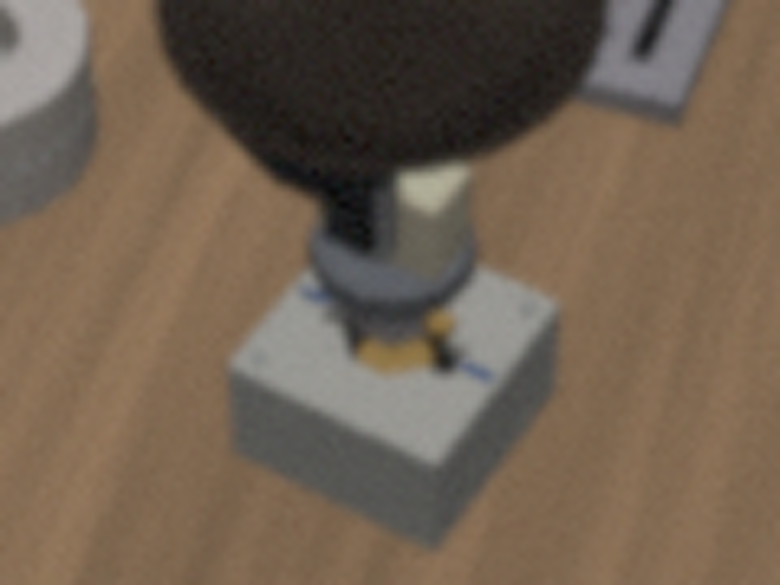

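The lamp looks centred over the bore: stem at crop (395,325) above the plate at (397,352), lug (443,325) above the slot (447,357). I'll descend slowly.

Emit:
{"method": "send_rows", "body": {
  "steps": [
    [[0,0,0.3,0,0],[0,0,0.4,0,0],[0,0,0.4,0,0],[0,0,0.3,0,0]]
  ]
}}

```text
clock: 16.1
position: [493.8, -15.0, 103.0]
ee_rot: [0.992, -0.128, 0.003, 0.003]
contact_force: [0.2, -0.8, -0.1]
gripper_width: 21.2
```

```bash
python3 - <<'E'
from h import *
go(492.5,-14.7,81,-14.5)
E
```

```text
clk 16.10 pos [493.8 -15.  103. ] yaw -14.7 tilt 0.46 F [ 0.2 -0.8 -0.1] g 21.2 q6 1.00
toolz [ 0.005 -0.006 -1.   ]
tool shift cm [-0.15 -0.01  2.2 ] turn -0.004
```

Emit:
{"method": "send_rows", "body": {
  "steps": [
    [[-0.1,0,0.3,0,0],[0,0,0.3,0,0],[0,0,0.3,0,0]]
  ]
}}

```text
clock: 16.35
position: [492.7, -14.7, 93.4]
ee_rot: [0.992, -0.128, 0.003, 0.003]
contact_force: [-1.4, 0.6, 4.1]
gripper_width: 21.0
```

```bash
python3 - <<'E'
from h import *
go(492.5,-14.7,81,-14.5)
E
```

```text
clk 16.35 pos [492.7 -14.7  93.4] yaw -14.7 tilt 0.46 F [-1.4  0.6  4.1] g 21.0 q6 1.00
toolz [ 0.005 -0.006 -1.   ]
tool shift cm [-0.03 -0.    1.23] turn -0.004
```

Emit:
{"method": "send_rows", "body": {
  "steps": [
    [[0,0,0.4,0,0],[0,0,0.4,0,0],[0,0,0.4,0,0],[0,0,0.4,0,0]]
  ]
}}

```text
clock: 16.68
position: [492.9, -14.6, 83.1]
ee_rot: [0.992, -0.126, 0.002, 0.004]
contact_force: [-20.8, 7.0, 58.1]
gripper_width: 20.9
```

```bash
python3 - <<'E'
from h import *
go(492.5,-14.7,81,-14.5)
E
```

```text
clk 16.68 pos [492.9 -14.6  83.1] yaw -14.5 tilt 0.56 F [-20.8   7.   58.1] g 20.9 q6 1.00
toolz [ 0.004 -0.009 -1.   ]
tool shift cm [-0.04  0.01  0.21] turn -0.0
```

Emit:
{"method": "send_rows", "body": {
  "steps": [
    [[0,0,0.1,0,0],[0,0,0.1,0,0]]
  ]
}}

```text
clock: 16.85
position: [492.9, -14.5, 85.1]
ee_rot: [0.992, -0.125, 0.003, 0.005]
contact_force: [-2.7, -0.2, 9.0]
gripper_width: 20.8
```

```bash
python3 - <<'E'
from h import *
go(492.5,-14.7,81,-14.5)
E
```

```text
clk 16.85 pos [492.9 -14.5  85.1] yaw -14.4 tilt 0.63 F [-2.7 -0.2  9. ] g 20.8 q6 1.00
toolz [ 0.005 -0.01  -1.   ]
tool shift cm [-0.04  0.02  0.41] turn 0.001
```

Emit:
{"method": "send_rows", "body": {
  "steps": [
    [[0,0,0.2,0.08,0],[0,0,0.2,0.12,0],[0,0,0.2,0.12,0],[0,0,0.2,0.12,0]]
  ]
}}

```text
clock: 17.18
position: [493.4, -15.4, 83.2]
ee_rot: [0.939, -0.345, 0.005, 0.005]
contact_force: [-6.8, 1.1, 23.3]
gripper_width: 21.1
```

```bash
python3 - <<'E'
from h import *
go(492.5,-14.7,83,-104.5)
E
```

```text
clk 17.18 pos [493.4 -15.4  83.2] yaw -40.3 tilt 0.84 F [-6.8  1.1 23.3] g 21.1 q6 0.54
toolz [ 0.007 -0.013 -1.   ]
tool shift cm [-0.11  0.01  0.02] turn 1.12
```

Emit:
{"method": "send_rows", "body": {
  "steps": [
    [[-0.05,0,0.2,0.12,0],[0,0,0.2,0.12,0],[0,0,0.2,0.12,0],[0,0,0.2,0.12,0],[0,0,0.2,0.12,0],[0,0,0.2,0.12,0],[0,0,0.2,0.12,0]]
  ]
}}

```text
clock: 17.77
position: [492.1, -16.5, 83.4]
ee_rot: [-0.706, 0.708, -0.009, -0.005]
contact_force: [-6.8, 2.1, 17.5]
gripper_width: 20.5
```

```bash
python3 - <<'E'
from h import *
go(492.5,-14.7,83,-104.5)
E
```

```text
clk 17.77 pos [492.1 -16.5  83.4] yaw -90.1 tilt 1.22 F [-6.8  2.1 17.5] g 20.5 q6 -0.34
toolz [ 0.005 -0.021 -1.   ]
tool shift cm [-0.18 -0.04  0.04] turn 0.251
```

Emit:
{"method": "send_rows", "body": {
  "steps": [
    [[-0.1,0,0.2,0.1,0],[-0.05,0,0.2,0.08,0],[0,0,0.2,0.05,0],[0,0,0.2,0.03,0]]
  ]
}}

```text
clock: 18.1
position: [489.9, -15.6, 83.5]
ee_rot: [-0.605, 0.796, -0.01, -0.007]
contact_force: [-8.1, 5.9, 18.8]
gripper_width: 21.2
```

```bash
python3 - <<'E'
from h import *
go(492.5,-14.7,83,-104.5); print(arm.read_state()["wrist_torque"])
E
```

```text
clk 18.10 pos [489.9 -15.6  83.5] yaw -105.5 tilt 1.43 F [-8.1  5.9 18.8] g 21.2 q6 -0.62
toolz [ 0.001 -0.025 -1.   ]
tool shift cm [-0.16 -0.23  0.05] turn -0.017
[2.11131329 2.88903808 0.34388816]
```

Emit:
{"method": "send_rows", "body": {
  "steps": [
    [[0,0,0.22,0.01,0],[0,0,0.22,0,0],[0,0,0.22,0,0]]
  ]
}}

```text
clock: 18.35
position: [489.7, -15.1, 83.6]
ee_rot: [-0.604, 0.797, -0.011, -0.007]
contact_force: [-6.5, 1.6, 18.3]
gripper_width: 20.9
```

```bash
python3 - <<'E'
from h import *
go(492.5,-14.7,83,-104.5)
for i in range(6): im,d=optics.get_image("side")
go(492.5,-14.7,83,-104.5); print(arm.read_state()["wrist_torque"])
u,v=proj("side",[491,-15,60]).astype(int)
a=cv2.resize(im[v-50:v+50,u-60:u+60],None,fx=5,fy=5,interpolation=2)
u,v=proj("side",[450,-260,30]).astype(int)
b=cv2.resize(im[v-50:v+50,u-25:u+15],None,fx=5,fy=5,interpolation=2)
cv2.imwrite("pics/side4.png",np.hstack([a,b]))
t,d=optics.get_image("top"); hsv=cv2.cvtColor(t,cv2.COLOR_BGR2HSV); b=cv2.inRange(hsv,(100,120,60),(130,255,255)); b[:,:385]=0;b[:225]=0;b[265:]=0;b[:,485:]=0
for c in cv2.findContours(b,0,1)[0]:
  if len(c)>8: w=np.array([ray("top",p,54.5)[:2] for p in c[:,0]],np.float32); print(cv2.minAreaRect(w))
E
```

```text
clk 18.35 pos [489.7 -15.1  83.6] yaw -105.7 tilt 1.54 F [-6.5  1.6 18.3] g 20.9 q6 -0.62
toolz [ 0.002 -0.027 -1.   ]
tool shift cm [-0.11 -0.26  0.06] turn -0.022
clk 18.65 pos [489.6 -15.1  83.6] yaw -105.7 tilt 1.54 F [-6.3  2.6 18.4] g 21.1 q6 -0.62
toolz [ 0.002 -0.027 -1.   ]
tool shift cm [-0.12 -0.26  0.06] turn -0.022
[0.89783295 2.32091958 0.21052004]
((447.9045715332031, -307.82696533203125), (26.450637817382812, 24.1176700592041), 89.54187774658203)
```

View pics/side4.png

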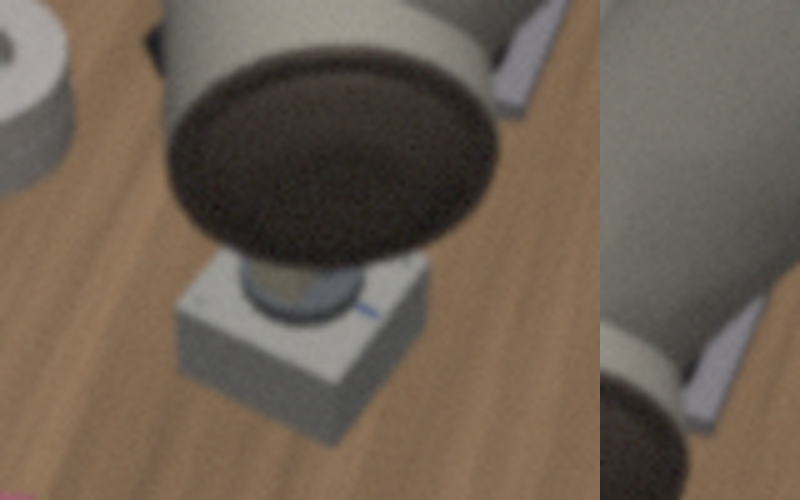

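The collar lies flat on the holder at crop (303,300). The diffuser has turned across the blue dash, and the dimmer grip is unchanged at off. The hold is steady at 18 N, above the spring's 12 N, so I'll hand in.

```bash
python3 -c "
from h import *
print(job.job_done()); go(492.5,-14.7,83,-104.5)"
```

```text
the job is handed in; nothing more can be done
None
the job is handed in; nothing more can be done
```

I slid the dimmer to its off stop, then fitted the lamp into the holder. I pressed it flush, turned it clockwise and handed in at about 18.7 s, still gripping and pressing it. No verdict was reported.

**Last checks:**
- **Dimmer:** I pushed the grip until the stop resisted with about 15 N. The top camera put it about 58 mm from where it started, against an estimated 60–62 mm to off. That leaves up to about 3 mm of uncertainty, inside the 8 mm and 10 mm limits. It read the same at the end.
- **Lamp:** the tool turned from −14.5° to −105.7°, about 91°. The push held steady at 18 N over 0.3 s, more than the spring's 12 N. The collar looked flat on the holder, tool tilt was about 1.5°, and the jaws were on the lamp at 21 mm.
- **Bystanders:** the arm never came close to the roll, bottle, carton or magnifier. I did not measure their positions again at the end.

**What disagreed or went wrong:**
- **Holder centre:** the estimates from the two cameras differed by up to about 4 mm. The final tool position is about 3 mm in x from my combined estimate. The lamp still went in without jamming, so I left it.
- **Push force:** pressing the collar down briefly reached 58 N upward, under the 120 N limit.
- **Tool tilt:** it drifted to about 5° on the way to the lamp, and I brought it back before gripping.

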